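# Count jar lids through the photo-eye gate

### The arm

A 7-joint arm with a two-finger parallel gripper is mounted at the origin on the work surface. World frame = base frame: x ahead of the robot, y to its left, z up, the work surface at z = 0. Lengths are in m, angles in rad, forces in N, time in s.
With the tool pointing down it reaches from about 0.425 to 0.875 m from the base axis. Payload 4.7 kg.
Tool frame: the origin (TCP) lies between the finger pads; the fingertips stand 17 mm ahead of it and the grasp point (between the pads) lies 2 mm behind it; z points along the fingers, y is the line along which they close (so a half turn about z gives the same grasp; the last joint's range is limited). The gripper opens to 87 mm and grips with 3 to 60 N. Pads are 19 mm wide; open, the fingers measure 117 mm over their backs; the gripper's body (75 mm by 190 mm) begins 51 mm behind the grasp point.
Start: joints at [-1.253, 0.321, -0.07, 1.45, 0.023, 1.371, -0.057], TCP at [0.194, 0.62, 0.24] pointing down, gripper open.
Joint ranges: [-2.86, 2.86], [-0.3, 2.09], [-1.38, 1.24], [0.06, 2.45], [-1.56, 4.7], [0.09, 2.05], [-2.69, 2.69]. Speed limits (rad/s): [2.57, 2.57, 3.14, 3.14, 3.14, 3.14, 3.14].

### API

Orientations are given as [roll, pitch, yaw] about the fixed x, y, z axes, in that order (R = Rz(yaw) Ry(pitch) Rx(roll)).
In Python, from workcell import robot, capture, camera_info, job, nets gives the robot as it stands. The module is installed in compiled form; this text tells all that it offers.
- The arm moves only by the tool drive_tool, never from a script. Its argument "deltas" is a list of rows, each an object of numbers: "tx", "ty", "tz": the shift along the tool's x, y, z in cm; "roll": the turn about the tool's z in rad. A call has 1 to 20 rows; each row shifts and turns the commanded pose from where the row before left it, along the tool's axes as they then stand; what a row does not reach is not made up. A row lasts 1/8 s, in which the tool goes at most 62.5 mm and 10.7 degrees, less where a joint would pass 70% of its speed; a pose out of reach is approached as far as the arm can. A call with a gripper value outside its range is refused whole. "fingers" is the opening, from -1 (shut) to 1 (fully open), set as the call begins (left out, the last holds). The fingers move at their own pace and stop on an object; "newtons" is the grip in N (left out, the last holds). Time passes only in rows, so rows that do not move let the fingers close. It gives the time, the measured TCP pose, the force, the opening and the grip force at its end, in the units of the state.
- robot.get_obs(): the state, without advancing time (a new reading comes with each control period).
- capture(name): name is "side" or "top" or "wrist"; returns (picture, depth): 420x560x3 uint8, red, green, blue; 420x560 float32, m along the optical axis (not along the pixel's ray), 0 where there is no reading.
- camera_info(name): a dict with "fov_y" (degrees; the focal length in pixels is half the picture's height over the tangent of half this angle, whatever the lens; pixels are square), "cx", "cy" (the principal point, pixels), "extrinsics" (4x4, takes a point from camera to world coordinates). Camera axes: x right, y up, looking along -z (the intrinsics and any distortion apply to the point x, -y, -z); pixel columns grow to the right and rows downward; lengths in m; the calibration is good to about 2 mm. A picture is of the moment at which its call begins: read the wrist's pose just before it. camera_info takes no time and is no camera call; for the wrist camera it gives the pose at the moment of the call.
- job.close_job(): hands the job in; it is judged then, once.
Trained networks look in the newest picture that a camera, given by its name, has taken for a name from the list of things; names that differ only in an ending like _2 or _b are one class to them, and where a whole thing is asked for, a point or a joint stands for the part that bears it (a point fixed in the world has none). Each returns a list of dicts, best first, with "p" (0 to 1); they miss things now and then, are a little off and sometimes report something else, mostly with a low value. They report only what shows in the picture. A call takes as long as a camera call. They do not tell look-alikes from the thing itself.
- nets.masks_of(camera, label): "region" (420x560 bool, what is visible of it) and "rect" ([left, top, right, bottom] in pixels, round what is visible of it).
- nets.landmark_of(camera, label): "point" ([column, row] in pixels: a listed point, or the origin of a listed thing).
The state is a dict: "time_s": time; "q": joint angles; "dq": joint speeds; "joint_torque": joint torques, N m; "tool_pos": TCP position; "ee_rot": TCP orientation; "ft_force": force on the tool from outside, world axes, zero at the start; "wrist_torque": the same for the moment, N m; "width": finger opening in m; "grasp_force": force on a finger pad.
Only numpy, scipy, OpenCV 4.12 (cv2) and the standard library are available. Lean on these libraries where they do the work, as an engineer would, in place of code of your own. Each camera call takes 0.05 s, during which the arm holds its last target. There are 200 camera calls.

### The job

On the counting table, push the three gold jar lids with your fingertips, one at a time, through the narrow photo-eye gate and into the drop slot behind it, so that all three lie in the yellow crate below. Slide them gently, flat on the board: do not pinch, lift or stack any lid, and never have two lids in the gate lane together. The red lid is of another product: it stays behind in the pen, and the jar, spray bottle and scraper around the table stay where they are.

Things in the scene. Friction and masses are not known exactly. Their poses are not given: they have to be found in the camera images.
- counting_table: Fixed counting table: white board 290 (x) by 450 mm (y) on steel legs, its flat top 120 mm above the work surface. Origin: middle of its footprint, on the work surface; z up, +y is the feed direction: pen, funnel, gate lane, slot. Its place and yaw vary. Guide rails on it are 20 mm high, 6 thick. Highest thing on it: a grey counter unit, 38 mm above the board, at x 78 to 138, y 105 to 205.
- pen_center (a point): Middle of the pen, on top of the board, at (0, -117, 120) mm in the table's frame, with the table's axes. The pen is the free area x -130 to 130, y -215 to -20 (table's frame), railed behind and at both sides; from its front corners (x -130 and 130, y -20) two straight rails run in as a funnel to the gate mouth.
- gate_mouth (a point): Middle of the gate mouth, on top of the board, at (0, 65, 120) mm in the table's frame, with the table's axes. Here the funnel ends and the gate lane begins: 70 mm wide, between rails, running 65 mm along +y to the slot's edge at y 130. Two black photo-eye heads 34 mm high stand outside its rails at y 100.
- slot_center (a point): Middle of the drop slot, level with the board's top, at (0, 170, 120) mm in the table's frame, with the table's axes. The slot is an opening x -40 to 40, y 130 to 210, railed at its sides (x -35 and 35) and by a backstop at y 210. A lid tips in as its centre passes y 130 and drops clear when pushed some 25 mm further.
- crate_floor (a point): Middle of the floor of the fixed yellow crate under the slot, at (0, 170, 5) mm in the table's frame, with the table's axes. The crate is 160 by 140 mm inside and 92 mm high; lids that drop through the slot land in it.
- gold_lid_a: Gold twist-off jar lid, a round disc 48 mm across and 14 mm high, about 12 g, lying loose and flat in the pen. Origin: centre of its underside; z up.
- gold_lid_b: Gold twist-off jar lid, a round disc 48 mm across and 14 mm high, about 12 g, lying loose and flat in the pen. Origin: centre of its underside; z up.
- gold_lid_c: Gold twist-off jar lid, a round disc 48 mm across and 14 mm high, about 12 g, lying loose and flat in the pen. Origin: centre of its underside; z up.
- red_lid: Red jar lid of the same size, loose in the pen among the gold ones, to be left in the pen (it may be nudged aside). Origin: centre of its underside; z up.
- jar: Amber glass jar with white cap, 64 mm across and 95 mm high, standing loose on the work surface to the robot's right of the table. Origin: centre of its underside. Leave it alone.
- spray_bottle: White and blue sanitiser spray bottle, 72 mm across and 208 mm high, standing loose to the robot's left of the table. Origin: centre of its underside. Leave it alone.
- scraper: Steel dough scraper with a blue grip, 110 by 118 mm, 16 mm high, lying loose on the work surface to the robot's left, nearer the robot. Origin: centre of its blade's underside. Leave it alone.
Mind the look-alikes: they are no part of the job. What is shaped like the gold_lid_b but blue is not meant.

How it is judged:
On the way, in this order (a step that is already met when the one before it is completed fails the run):
1. one gold lid has dropped through the slot into the crate (((z of gold_lid_a in the frame of counting_table between -0.01 and 0.085 m and x of gold_lid_a in the frame of counting_table between -0.085 and 0.085 m and y of gold_lid_a in the frame of counting_table between 0.095 and 0.245 m) or (z of gold_lid_b in the frame of counting_table between -0.01 and 0.085 m and x of gold_lid_b in the frame of counting_table between -0.085 and 0.085 m and y of gold_lid_b in the frame of counting_table between 0.095 and 0.245 m) or (z of gold_lid_c in the frame of counting_table between -0.01 and 0.085 m and x of gold_lid_c in the frame of counting_table between -0.085 and 0.085 m and y of gold_lid_c in the frame of counting_table between 0.095 and 0.245 m))), for 0.1 s.
2. a second gold lid has dropped into the crate ((((z of gold_lid_a in the frame of counting_table between -0.01 and 0.085 m and x of gold_lid_a in the frame of counting_table between -0.085 and 0.085 m and y of gold_lid_a in the frame of counting_table between 0.095 and 0.245 m) and (z of gold_lid_b in the frame of counting_table between -0.01 and 0.085 m and x of gold_lid_b in the frame of counting_table between -0.085 and 0.085 m and y of gold_lid_b in the frame of counting_table between 0.095 and 0.245 m)) or ((z of gold_lid_a in the frame of counting_table between -0.01 and 0.085 m and x of gold_lid_a in the frame of counting_table between -0.085 and 0.085 m and y of gold_lid_a in the frame of counting_table between 0.095 and 0.245 m) and (z of gold_lid_c in the frame of counting_table between -0.01 and 0.085 m and x of gold_lid_c in the frame of counting_table between -0.085 and 0.085 m and y of gold_lid_c in the frame of counting_table between 0.095 and 0.245 m)) or ((z of gold_lid_b in the frame of counting_table between -0.01 and 0.085 m and x of gold_lid_b in the frame of counting_table between -0.085 and 0.085 m and y of gold_lid_b in the frame of counting_table between 0.095 and 0.245 m) and (z of gold_lid_c in the frame of counting_table between -0.01 and 0.085 m and x of gold_lid_c in the frame of counting_table between -0.085 and 0.085 m and y of gold_lid_c in the frame of counting_table between 0.095 and 0.245 m)))), for 0.1 s.
At the end, for the whole second after the job is handed in: All three gold lids lie at rest in the yellow crate under the slot (origin inside its walls and below 85 mm), the red lid lies flat on the board before the gate mouth, and the jar, spray bottle and scraper stand within 20 mm of where they were (z of gold_lid_a in the frame of counting_table between -0.01 and 0.085 m and x of gold_lid_a in the frame of counting_table between -0.085 and 0.085 m and y of gold_lid_a in the frame of counting_table between 0.095 and 0.245 m and z of gold_lid_b in the frame of counting_table between -0.01 and 0.085 m and x of gold_lid_b in the frame of counting_table between -0.085 and 0.085 m and y of gold_lid_b in the frame of counting_table between 0.095 and 0.245 m and z of gold_lid_c in the frame of counting_table between -0.01 and 0.085 m and x of gold_lid_c in the frame of counting_table between -0.085 and 0.085 m and y of gold_lid_c in the frame of counting_table between 0.095 and 0.245 m and linear speed of each of gold_lid_a, gold_lid_b, gold_lid_c, red_lid below 0.03 m/s and z of red_lid in the frame of counting_table between 0.115 and 0.126 m and y of red_lid in the frame of counting_table below 0.065 m and angle between each of red_lid, jar, spray_bottle, scraper's own z axis and vertical below 0.1 rad and distance of each of jar, spray_bottle, scraper from where it was at the start of the episode below 0.02 m); the robot touches nothing.
It fails at once if a lid is lifted, stacked or carried: its underside more than 10 mm above the board (z of any of gold_lid_a, gold_lid_b, gold_lid_c, red_lid in the frame of counting_table above 0.13 m).
It fails at once if a lid is pinched or jammed: the fingers bear on it with more than 10 N (contact force between the fingers and gold_lid_a above 10 N or contact force between the fingers and gold_lid_b above 10 N or contact force between the fingers and gold_lid_c above 10 N or contact force between the fingers and red_lid above 10 N).
It fails at once if two gold lids are in the gate lane at once (centres past the gate mouth, not yet fallen) ((y of each of gold_lid_a, gold_lid_b in the frame of counting_table above 0.065 m and z of each of gold_lid_a, gold_lid_b in the frame of counting_table above 0.1 m) or (y of each of gold_lid_a, gold_lid_c in the frame of counting_table above 0.065 m and z of each of gold_lid_a, gold_lid_c in the frame of counting_table above 0.1 m) or (y of each of gold_lid_b, gold_lid_c in the frame of counting_table above 0.065 m and z of each of gold_lid_b, gold_lid_c in the frame of counting_table above 0.1 m)).
It fails at once if the red lid goes past the gate mouth (y of red_lid in the frame of counting_table above 0.065 m).
It fails at once if the jar, spray bottle or scraper is knocked away or over (distance of any of jar, spray_bottle, scraper from where it was at the start of the episode above 0.02 m or angle between any of jar, spray_bottle, scraper's own z axis and vertical above 0.3 rad).
It also fails if it takes over 72 s, if anything falls off the work surface, if the arm or the gripper's body presses on something with over 40 N, if the wrist force passes 120 N, or if a joint passes its speed limit or range.

## Working session

There is one attempt and no reset: what is moved stays moved. The work goes in short steps, Python scripts to look and compute and a tool call to move; the robot and the scene stay as the last step left them, time stands still between calls to the robot, and variables do not carry over. Pictures are saved under pics/ and viewed, at most 10 in all, crops included, and the job is handed in when it is done.

Besides the shell and the picture viewer there is one more tool, called after "Call:" by a JSON object that holds its "method" and its "body". drive_tool: Moves the arm, as the interface text tells. Its arguments: {"type":"object","properties":{"deltas":{"type":"array"},"fingers":{"type":"number"},"newtons":{"type":"number"}},"required":["deltas"]}

```bash
mkdir -p pics; cat > h.py <<'E'
import numpy as np, cv2
from workcell import robot, capture, camera_info, job, nets
def K(ci): 
    f=210/np.tan(np.radians(ci['fov_y'])/2); return f
def px2w(ci,u,v,d):
    f=K(ci); p=np.array([(u-ci['cx'])/f*d,-(v-ci['cy'])/f*d,-d,1]); return (ci['extrinsics']@p)[:3]
def px2plane(ci,u,v,z):
    f=K(ci); E=ci['extrinsics']; r=E[:3,:3]@np.array([(u-ci['cx'])/f,-(v-ci['cy'])/f,-1]); o=E[:3,3]
    return o+r*(z-o[2])/r[2]
def w2px(ci,p):
    f=K(ci); c=np.linalg.inv(ci['extrinsics'])@np.append(p,1); return ci['cx']+f*c[0]/-c[2], ci['cy']-f*c[1]/-c[2]
E
python3 - <<'E'
from h import *
o=robot.get_obs(); print(o['time_s'],o['tool_pos'],o['ee_rot'],o['width'],o['ft_force'])
for c in('top','side'):
    im,d=capture(c); ci=camera_info(c); print(c,{k:v for k,v in ci.items() if k!='extrinsics'}); print(ci['extrinsics'].round(3))
    cv2.imwrite(f'pics/{c}.png',im[:,:,::-1])
    for l in('pen_center','gate_mouth','slot_center','gold_lid_a','red_lid','jar','spray_bottle','scraper','counting_table'):
        for r in nets.landmark_of(c,l)[:5]:
            u,v=r['point']; dd=d[int(np.clip(v,0,419)),int(np.clip(u,0,559))]
            print(l,round(r['p'],2),np.round([u,v]),px2w(ci,u,v,dd).round(3),px2plane(ci,u,v,.12).round(3))
E
```

```text
0.0 [0.19435083 0.61970964 0.23846533] [-3.13968794e+00  1.00630536e-04  2.83781966e+00] 0.08729594522927273 [0.03236321 0.50228959 0.68306955]
top {'fov_y': 52.32078965386068, 'cx': 281.5050674781914, 'cy': 205.79530550002724}
[[ 0.016  0.985 -0.173  0.297]
 [-1.     0.017  0.003  0.02 ]
 [ 0.006  0.173  0.985  1.15 ]
 [ 0.     0.     0.     1.   ]]
pen_center 0.75 [337. 164.] [ 0.588 -0.119  0.118] [ 0.587 -0.119  0.12 ]
gate_mouth 0.65 [265. 177.] [0.551 0.06  0.119] [0.551 0.059 0.12 ]
gate_mouth 0.65 [340. 164.] [ 0.585 -0.127  0.121] [ 0.586 -0.128  0.12 ]
slot_center 0.73 [222. 182.] [0.561 0.18  0.003] [0.534 0.164 0.12 ]
gold_lid_a 0.85 [316. 195.] [ 0.505 -0.068  0.13 ] [ 0.508 -0.068  0.12 ]
gold_lid_a 0.84 [298. 140.] [ 0.642 -0.022  0.135] [ 0.647 -0.022  0.12 ]
gold_lid_a 0.72 [355. 181.] [ 0.541 -0.161  0.134] [ 0.544 -0.163  0.12 ]
gold_lid_a 0.62 [336. 270.] [ 0.327 -0.131  0.015] [ 0.324 -0.117  0.12 ]
gold_lid_a 0.23 [265. 173.] [0.56  0.058 0.122] [0.56  0.058 0.12 ]
red_lid 0.84 [340. 140.] [ 0.645 -0.125  0.134] [ 0.65  -0.127  0.12 ]
jar 0.87 [428. 184.] [ 0.55
[... 829 characters left out ...]
.55 [232. 189.] [ 0.641 -0.013  0.131] [ 0.644 -0.026  0.12 ]
gold_lid_a 0.53 [282. 184.] [ 0.503 -0.044  0.129] [ 0.504 -0.055  0.12 ]
gold_lid_a 0.5 [271. 160.] [ 0.539 -0.154  0.133] [ 0.541 -0.172  0.12 ]
red_lid 0.51 [237. 165.] [ 0.638 -0.128  0.131] [ 0.641 -0.143  0.12 ]
jar 0.8 [265. 157.] [ 0.559 -0.17   0.132] [ 0.56  -0.188  0.12 ]
spray_bottle 0.69 [203. 381.] [0.633 0.507 0.082] [0.624 0.525 0.12 ]
spray_bottle 0.23 [278. 183.] [ 0.513 -0.046  0.13 ] [ 0.513 -0.059  0.12 ]
scraper 0.91 [358. 367.] [0.321 0.429 0.003] [0.341 0.489 0.12 ]
counting_table 0.77 [257. 226.] [0.56  0.121 0.12 ] [0.56  0.121 0.12 ]
counting_table 0.58 [200. 381.] [0.637 0.508 0.084] [0.629 0.525 0.12 ]
```

View pics/top.png

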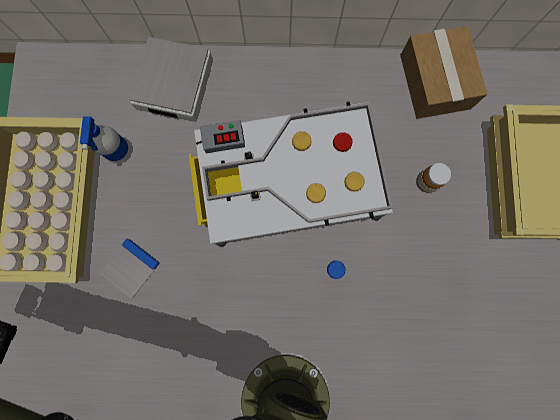

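View pics/side.png

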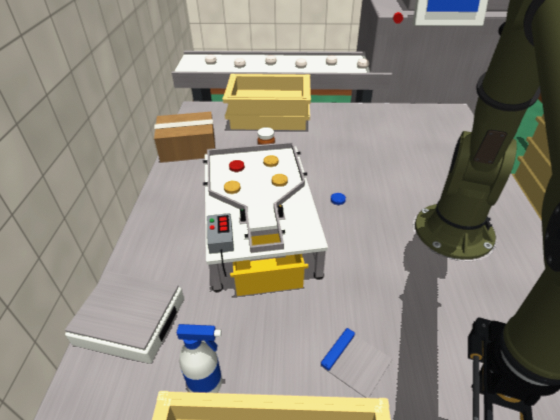

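Top view: gold lids at (302,141), (316,193) and (355,182), red lid at (343,142). The blue look-alike at (336,269) is off the table. The jar is at (435,178), the spray bottle at (105,140) and the scraper at (130,268). The side view agrees: gold at (232,187), (271,160) and (280,180), red at (237,165).

Now a precise measurement of the table frame and the lids.

```bash
cat >> h.py <<'E'
from scipy import ndimage
def lids(c,z=.134,im=None):
    if im is None: im,_=capture(c)
    ci=camera_info(c); hsv=cv2.cvtColor(im,cv2.COLOR_RGB2HSV); out=[]
    for name,lo,hi in(('gold',(15,150,110),(24,255,255)),('red',(0,150,80),(6,255,255))):
        n,lab,st,ce=cv2.connectedComponentsWithStats(cv2.inRange(hsv,lo,hi))
        for i in range(1,n):
            if 60<st[i,4]<700: out.append((name,st[i,4],ce[i].round(1),px2plane(ci,*ce[i],z-.003)[:2]))
    return out
E
python3 - <<'E'
from h import *
for c in('top','side'):
    im,d=capture(c); ci=camera_info(c)
    v,u=np.mgrid[:420,:560]; f=K(ci)
    P=np.stack([(u-ci['cx'])/f*d,-(v-ci['cy'])/f*d,-d],-1)@ci['extrinsics'][:3,:3].T+ci['extrinsics'][:3,3]
    m=(abs(P[...,2]-.12)<.045)&(d>0)&(P[...,0]>.35)&(P[...,0]<.8)&(abs(P[...,1])<.3)
    n,lab,st,ce=cv2.connectedComponentsWithStats(m.astype(np.uint8)); i=1+st[1:,4].argmax()
    q=P[(lab==i)]; b=(abs(q[:,2]-.12)<.008); 
    r=cv2.minAreaRect(q[b][:,:2].astype(np.float32)*1000); print(c,'board z',np.median(q[b][:,2]).round(4),r)
    for l in lids(c,im=im): print(l[0],l[1],l[2],l[3].round(4))
    for l in('gold_lid_a','red_lid'):
        for r in nets.masks_of(c,l)[:5]:
            vv,uu=np.nonzero(r['region']); pz=P[vv,uu,2]; print(l,round(r['p'],2),uu.mean().round(1),vv.mean().round(1),'z',np.median(pz).round(4))
print(nets.landmark_of('top','gate_mouth')[0]['point'])
E
```

```text
top board z 0.12 ((567.8526611328125, -6.6621246337890625), (295.89306640625, 451.0748596191406), 10.446054458618164)
gold 247 [301.4 140.2] [ 0.6432 -0.0297]
gold 219 [218.8 176.9] [0.5457 0.1716]
gold 255 [354.4 181.1] [ 0.5412 -0.1604]
gold 269 [315.9 192.6] [ 0.5108 -0.0661]
red 258 [342.6 141.2] [ 0.6424 -0.1324]
gold_lid_a 0.87 354.0 180.9 z 0.1337
gold_lid_a 0.78 301.1 140.1 z 0.1339
gold_lid_a 0.72 335.7 269.3 z 0.0136
gold_lid_a 0.62 315.7 192.6 z 0.1335
red_lid 0.65 342.1 141.2 z 0.1337
side board z 0.1191 ((569.2797241210938, -3.3831634521484375), (297.03399658203125, 450.52099609375), 9.695243835449219)
gold 115 [270.5 160.5] [ 0.5405 -0.1547]
gold 139 [279.2 179.6] [ 0.5103 -0.0604]
gold 145 [231.9 186.6] [ 0.6413 -0.0249]
gold 229 [265.3 238.7] [0.5341 0.1752]
gold 168 [241.7 265.3] [0.582  0.2607]
red 78 [397.5  17.4] [-0.0821 -1.5475]
red 126 [236.4 165.3] [ 0.641  -0.1272]
red 105 [222.9 223.3] [0.6449 0.1241]
gold_lid_a 0.56 278.7 180.0 z 0.1318
gold_lid_a 0.52 231.1 186.8 z 0.1322
gold_lid_a 0.44 337.0 198.5 z 0.0122
red_lid 0.62 236.1 165.6 z 0.1323Traceback (most recent call last):
  File "<stdin>", line 14, in <module>
IndexError: list index out of range
```

Call:
{"method": "drive_tool", "body": {"deltas": [{"tx": -1.5,"ty": -1.4,"tz": -1},{"tx": -3,"ty": -2.6,"tz": -1},{"tx": -3.3,"ty": -2.9,"tz": -1},{"tx": -3.3,"ty": -2.9,"tz": -1},{"tx": -3.3,"ty": -2.9,"tz": -1},{"tx": -3.3,"ty": -2.9,"tz": -1},{"tx": -3.3,"ty": -2.9,"tz": -1},{"tx": -3.3,"ty": -2.9},{"tx": -3.3,"ty": -2.9},{"tx": -3.3,"ty": -2.9},{"tx": -3.3,"ty": -2.9},{"tx": -3.3,"ty": -2.9},{"tx": -3.3,"ty": -2.9},{"tx": -3.3,"ty": -2.9},{"tx": -3.3,"ty": -2.9},{"tx": -3.3,"ty": -2.9},{"tx": -3.3,"ty": -2.9},{"tx": -3.3,"ty": -2.9},{"tx": -2,"ty": -1.5},{}], "fingers": -0.45}}

```text
invalid input at $.deltas[0]: expected keys tx, ty, tz, roll
```

```bash
python3 - <<'E'
from h import *
o=robot.get_obs(); print(o['time_s'],o['tool_pos'],o['ee_rot'],o['width'],o['q'].round(2) if hasattr(o['q'],'round') else o['q'])
ci=camera_info('wrist'); im,d=capture('wrist'); print(ci)
cv2.imwrite('pics/w1.png',im[:,:,::-1])
for l in lids('wrist',im=im): print(l[0],l[1],l[2],l[3].round(4), d[int(l[2][1]),int(l[2][0])])
for l in('gate_mouth','slot_center','pen_center'):
    for r in nets.landmark_of('wrist',l)[:1]: print(l,r['p'],r['point'],px2plane(ci,*r['point'],.12).round(4))
E
```

```text
1.35 [0.194461   0.62025691 0.23959407] [3.14150500e+00 5.44889619e-05 2.83784746e+00] 0.08644894779549417 [-1.25  0.32 -0.07  1.45  0.02  1.37 -0.06]
{'fov_y': 60.60910288585516, 'cx': 284.0357078730332, 'cy': 204.84493573890262, 'extrinsics': array([[ 2.98735463e-01, -9.15579330e-01, -2.69205524e-01,
         1.19967212e-01],
       [ 9.54335956e-01,  2.86626938e-01,  8.41895575e-02,
         6.43441440e-01],
       [ 7.93363912e-05, -2.82062918e-01,  9.59395906e-01,
         3.86000415e-01],
       [ 0.00000000e+00,  0.00000000e+00,  0.00000000e+00,
         1.00000000e+00]])}
gold 354 [511.3 115.1] [0.1768 0.7898] 0.97782356
gold 684 [498.4 153.1] [0.2005 0.7777] 0.7862249
gold 187 [464.2 197.5] [0.2258 0.7492] 1.0405506
gold 74 [438.4 243.5] [0.2561 0.7244] 0.3353616
gold 66 [363.  279.5] [0.2686 0.6621] 0.34425268
gold 88 [ 73.9 300.8] [0.2178 0.4361] 0.08080319
gold 129 [284.5 343.3] [0.3066 0.5854] 0.44098538
gold 134 [396.4 343.6] [0.3347 0.6745] 0.44043106
gold 131 [254.9 356. ] [0.3111 0.5578] 0.3708811
gold 66 [348.  350.8] [0.3296 0.6342] 0.44247633
```

Call:
{"method": "drive_tool", "body": {"deltas": [{"tx": -1.5,"ty": -1.4,"tz": -1,"roll": 0},{"tx": -3,"ty": -2.6,"tz": -1,"roll": 0},{"tx": -3.3,"ty": -2.9,"tz": -1,"roll": 0},{"tx": -3.3,"ty": -2.9,"tz": -1,"roll": 0},{"tx": -3.3,"ty": -2.9,"tz": -1,"roll": 0},{"tx": -3.3,"ty": -2.9,"tz": -1,"roll": 0},{"tx": -3.3,"ty": -2.9,"tz": -1,"roll": 0},{"tx": -3.3,"ty": -2.9,"tz": 0,"roll": 0},{"tx": -3.3,"ty": -2.9,"tz": 0,"roll": 0},{"tx": -3.3,"ty": -2.9,"tz": 0,"roll": 0},{"tx": -3.3,"ty": -2.9,"tz": 0,"roll": 0},{"tx": -3.3,"ty": -2.9,"tz": 0,"roll": 0},{"tx": -3.3,"ty": -2.9,"tz": 0,"roll": 0},{"tx": -3.3,"ty": -2.9,"tz": 0,"roll": 0},{"tx": -3.3,"ty": -2.9,"tz": 0,"roll": 0},{"tx": -3.3,"ty": -2.9,"tz": 0,"roll": 0},{"tx": -3.3,"ty": -2.9,"tz": 0,"roll": 0},{"tx": -3.3,"ty": -2.9,"tz": 0,"roll": 0},{"tx": -2,"ty": -1.5,"tz": 0,"roll": 0},{"tx": 0,"ty": 0,"tz": 0,"roll": 0}], "fingers": -0.45}}

```text
time_s: 4.05
tool_pos: [0.6047, -0.056, 0.3101]
ee_rot: [-3.141, 0.001, 2.833]
ft_force: [-0.3, 0.1, 0.9]
width: 0.0237
grasp_force: 0.0
```

```bash
python3 - <<'E'
from h import *
o=robot.get_obs(); print(o['time_s'],o['tool_pos'],o['ee_rot'],o['width'],np.round(o['q'],2))
ci=camera_info('wrist'); im,d=capture('wrist'); print(ci['extrinsics'].round(3))
cv2.imwrite('pics/w1.png',im[:,:,::-1])
for l in lids('wrist',im=im): print(l[0],l[1],l[2],l[3].round(4), d[int(l[2][1]),int(l[2][0])])
for l in('gate_mouth','slot_center','pen_center'):
    for r in nets.landmark_of('wrist',l)[:1]: print(l,r['p'],r['point'],px2plane(ci,*r['point'],.12).round(4))
for r in nets.masks_of('wrist','gold_lid_a')[:5]:
    v,u=np.nonzero(r['region']); print(r['p'],u.mean(),v.mean(),px2plane(ci,u.mean(),v.mean(),.131).round(4))
E
```

```text
4.05 [ 0.60468303 -0.05597213  0.31005921] [-3.14087431e+00  5.26464788e-04  2.83252606e+00] 0.02374805026806026 [-0.45  0.23  0.6   1.47 -0.13  1.48  1.41]
[[ 0.304 -0.914 -0.269  0.53 ]
 [ 0.953  0.291  0.087 -0.032]
 [-0.001 -0.282  0.959  0.456]
 [ 0.     0.     0.     1.   ]]
gold 443 [337.7 211.2] [ 0.6425 -0.0125] 0.33660206
red 163 [555.4 146.6] [0.6428 0.1905] 0.0
red 297 [538.7 156.2] [0.647  0.1752] 0.29576397
red 293 [518.7 165.8] [0.6504 0.1567] 0.2984985
gate_mouth 0.79 [386.5, 93.9] [0.5538 0.0562 0.12  ]
slot_center 0.65 [501.7, 32.5] [0.5347 0.1614 0.12  ]
pen_center 0.72 [213.4, 191.0] [ 0.5906 -0.1233  0.12  ]
0.72 154.3469048608226 153.6938097216452 [ 0.5398 -0.1589  0.131 ]
0.69 322.35714285714283 213.3516865079365 [ 0.6406 -0.0295  0.131 ]
0.65 240.24980872226473 87.71270084162204 [ 0.5098 -0.0656  0.131 ]
```

View pics/w1.png

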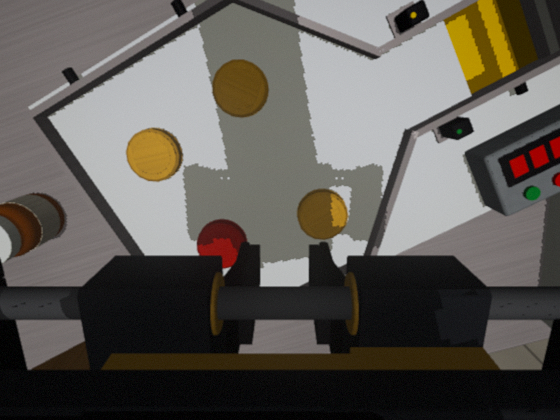

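The wrist view shows gold lids at (322,213), (240,88) and (154,154), red at (222,243), and the gate lane from about (393,93) towards the upper right. The lid positions agree with the top view to about 2 mm. I'll pin down the lane centreline next from the rail depth.

```bash
python3 - <<'E'
from h import *
T=np.array([.568,-.006]); a=np.radians(10.3); R=np.array([[np.cos(a),-np.sin(a)],[np.sin(a),np.cos(a)]])
for c in('wrist','top'):
    ci=camera_info(c); im,d=capture(c)
    v,u=np.mgrid[:420,:560]; f=K(ci)
    P=np.stack([(u-ci['cx'])/f*d,-(v-ci['cy'])/f*d,-d],-1)@ci['extrinsics'][:3,:3].T+ci['extrinsics'][:3,3]
    q=P[(d>0.2)]; t=(q[:,:2]-T)@R*1000
    for y0,y1 in((66,80),(80,92),(110,122),(135,160),(170,200)):
        m=(t[:,1]>y0)&(t[:,1]<y1)&(abs(q[:,2]-.14)<.006)&(abs(t[:,0])<60)
        L=t[m&(t[:,0]<0),0]; Rr=t[m&(t[:,0]>0),0]
        if len(L) and len(Rr): print(c,y0,len(L),len(Rr),'L',L.mean().round(1),L.max().round(1),'R',Rr.mean().round(1),Rr.min().round(1),'mid',((L.mean()+Rr.mean())/2).round(1))
    m=(abs(t[:,0])<25)&(t[:,1]>190)&(t[:,1]<235)&(abs(q[:,2]-.14)<.006); print('backstop y',t[m,1].mean() if m.any() else None)
    m=(abs(t[:,0])<90)&(t[:,1]<-200)&(t[:,1]>-235)&(abs(q[:,2]-.14)<.006); print('back rail y',t[m,1].mean() if m.any() else None)
E
```

```text
wrist 66 142 149 L -39.1 -35.4 R 36.2 32.4 mid -1.5
wrist 80 194 140 L -43.4 -36.2 R 37.1 33.5 mid -3.2
wrist 110 124 132 L -39.3 -36.3 R 36.0 33.4 mid -1.7
wrist 135 166 280 L -39.1 -36.5 R 35.9 33.0 mid -1.6
backstop y 209.87372770699022
back rail y -216.9310968409331
top 66 19 20 L -37.9 -34.5 R 38.4 34.4 mid 0.2
top 80 16 15 L -38.6 -35.1 R 38.4 35.8 mid -0.1
top 110 14 15 L -37.7 -34.5 R 38.1 35.3 mid 0.2
top 135 32 31 L -38.2 -34.5 R 37.9 34.5 mid -0.2
top 170 38 39 L -38.4 -34.0 R 37.4 34.5 mid -0.5
backstop y 212.1619224261565
back rail y -217.9099991262284
```

```bash
cat >> h.py <<'E'
import json
T=np.array([.5675,-.0062]); TY=np.radians(10.3); R=np.array([[np.cos(TY),-np.sin(TY)],[np.sin(TY),np.cos(TY)]])
D=30.3
class Plan:
    def __init__(s):
        o=robot.get_obs(); s.p=np.array(o['tool_pos']); s.y=o['ee_rot'][2]; s.rows=[]
    def go(s,lid,head,z,step=60,ang=.17,back=D):
        """TCP to `back` mm behind lid point (table mm), heading rad from table x"""
        d=np.array([np.cos(head),np.sin(head)]); g=np.append(T+R@((np.array(lid)-back*d)/1000),z); gy=head+TY
        dy=(gy-s.y+np.pi)%(2*np.pi)-np.pi
        n=int(max(1,np.ceil(np.linalg.norm(g-s.p)*1000/step),np.ceil(abs(dy)/ang)))
        p0,y0=s.p.copy(),s.y
        lid0=p0[:2]+back/1000*np.array([np.cos(y0),np.sin(y0)]); lid1=g[:2]+back/1000*np.array([np.cos(gy),np.sin(gy)])
        for k in range(1,n+1):
            yk=y0+dy*k/n; l=lid0+(lid1-lid0)*k/n
            tgt=np.append(l-back/1000*np.array([np.cos(yk),np.sin(yk)]),p0[2]+(g[2]-p0[2])*k/n)
            w=(tgt-s.p)*100; c,q=np.cos(s.y),np.sin(s.y)
            r=dict(tx=round(w[0]*c+w[1]*q,2),ty=round(w[0]*q-w[1]*c,2),tz=round(-w[2],2),roll=round(-(yk-s.y),3))
            s.p=s.p+np.array([r['tx']*c+r['ty']*q,r['tx']*q-r['ty']*c,-r['tz']])/100; s.y-=r['roll']; s.rows.append(r)
    def out(s,msg=''):
        print(msg,len(s.rows)); print(json.dumps(s.rows)); s.rows=[]
def tf(w): return (R.T@(np.array(w)[:2]-T)*1000).round(1)
E
python3 - <<'E'
from h import *
for n,w in dict(A=(.642,-.0297),B=(.5105,-.066),C=(.5407,-.160),red=(.6424,-.1324)).items(): print(n,tf(w))
A=tf((.642,-.0297)); P=Plan(); h=np.arctan2(20-A[1],-A[0]); print(h)
P.go(A,h,.22,50,back=D+12); P.go(A,h,.142,30,back=D+12); P.out('approach')
P.go((0,20),h,.142,10); P.go((0,20),np.pi/2,.142,10); P.out('push')
P.go((0,162),np.pi/2,.142,12); P.out('through')
E
```

```text
A [ 69.1 -36.4]
B [-66.8 -48.6]
C [ -53.9 -146.5]
red [  51.1 -137.6]
2.4570463873785973
approach 6
[{"tx": -2.37, "ty": 0.77, "tz": 2.99, "roll": 0.068}, {"tx": -2.3, "ty": 0.93, "tz": 3.0, "roll": 0.067}, {"tx": -2.2, "ty": 1.08, "tz": 2.99, "roll": 0.068}, {"tx": -0.0, "ty": -0.0, "tz": 2.6, "roll": -0.0}, {"tx": -0.0, "ty": -0.0, "tz": 2.6, "roll": -0.0}, {"tx": -0.0, "ty": -0.0, "tz": 2.6, "roll": -0.0}]
push 17
[{"tx": 0.92, "ty": -0.0, "tz": 0.0, "roll": -0.0}, {"tx": 0.92, "ty": -0.0, "tz": 0.0, "roll": -0.0}, {"tx": 0.92, "ty": -0.0, "tz": 0.0, "roll": -0.0}, {"tx": 0.92, "ty": -0.0, "tz": 0.0, "roll": -0.0}, {"tx": 0.92, "ty": -0.0, "tz": 0.0, "roll": -0.0}, {"tx": 0.92, "ty": -0.0, "tz": 0.0, "roll": -0.0}, {"tx": 0.92, "ty": -0.0, "tz": 0.0, "roll": -0.0}, {"tx": 0.92, "ty": -0.0, "tz": 0.0, "roll": -0.0}, {"tx": 0.92, "ty": -0.0, "tz": 0.0, "roll": -0.0}, {"tx": 0.92, "ty": -0.0, "tz": 0.0, "roll": -0.0}, {"tx": 0.92, "ty": -0.0, "tz": 0.0, "roll": -0.0}, {"tx": 0.03, "ty": -0.45, "tz": 0.0, "roll": 0.148}, {"tx": 0.04, "ty": -0.44, "tz": 0.0, "roll": 0.147}, {"tx": 0.03, "ty": -0.45, "tz": 0.0, "roll": 0.148}, {"tx": 0.03, "ty": -0.44, "tz": 0.0, "roll": 0.148}, {"tx": 0.03, "ty": -0.45, "tz": 0.0, "roll": 0.147}, {"tx": 0.03, "ty": -0.45, "tz": 0.0, "roll": 0.148}]
through 12
[{"tx": 1.18, "ty": 0.0, "tz": 0.0, "roll": 0.0}, {"tx": 1.19, "ty": 0.0, "tz": 0.0, "roll": 0.0}, {"tx": 1.18, "ty": 0.0, "tz": 0.0, "roll": 0.0}, {"tx": 1.18, "ty": 0.0, "tz": 0.0, "roll": 0.0}, {"tx": 1.19, "ty": 0.0, "tz": 0.0, "roll": 0.0}, {"tx": 1.18, "ty": 0.0, "tz": 0.0, "roll": 0.0}, {"tx": 1.19, "ty": 0.0, "tz": 0.0, "roll": 0.0}, {"tx": 1.18, "ty": 0.0, "tz": 0.0, "roll": 0.0}, {"tx": 1.18, "ty": 0.0, "tz": 0.0, "roll": 0.0}, {"tx": 1.19, "ty": 0.0, "tz": 0.0, "roll": 0.0}, {"tx": 1.18, "ty": 0.0, "tz": 0.0, "roll": 0.0}, {"tx": 1.18, "ty": 0.0, "tz": 0.0, "roll": 0.0}]
```

Call:
{"method": "drive_tool", "body": {"deltas": [{"tx": -2.37,"ty": 0.77,"tz": 3.0,"roll": 0.068},{"tx": -2.3,"ty": 0.93,"tz": 3.0,"roll": 0.067},{"tx": -2.2,"ty": 1.08,"tz": 3.0,"roll": 0.068},{"tx": 0,"ty": 0,"tz": 3.0,"roll": 0},{"tx": 0,"ty": 0,"tz": 2.8,"roll": 0},{"tx": 0,"ty": 0,"tz": 2.0,"roll": 0},{"tx": 0,"ty": 0,"tz": 0,"roll": 0}]}}

```text
time_s: 5.28
tool_pos: [0.6786, -0.0507, 0.1404]
ee_rot: [-3.141, -0.002, 2.636]
ft_force: [0.1, -1.1, 0.6]
width: 0.0242
grasp_force: 0.0
```

```bash
python3 - <<'E'
from h import *
im,d=capture('wrist'); im2,_=capture('top')
cv2.imwrite('pics/w2.png',np.hstack([im,cv2.resize(im2[90:255,185:405],(240,180)) if 0 else im[:, :0]])[:,:,::-1])
o=robot.get_obs(); print(o['tool_pos'],o['ee_rot'],tf(o['tool_pos']))
E
```

```text
[ 0.67975953 -0.05122702  0.14260857] [3.14088377e+00 1.05363780e-03 2.63515145e+00] [102.4 -64.4]
```

View pics/w2.png

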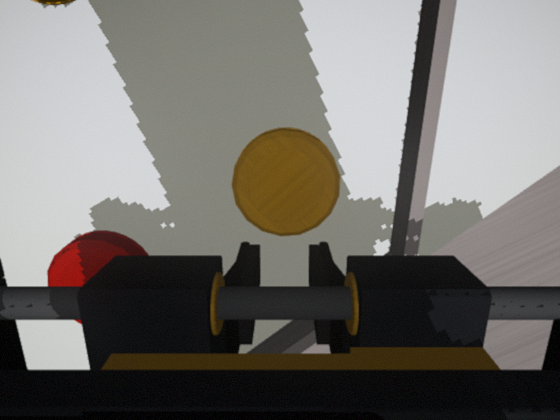

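The lid at (286,181) sits centred just ahead of the two fingertips at (248,248) and (320,248), and the red lid at (100,275) is clear of them. I'll push.

Call:
{"method": "drive_tool", "body": {"deltas": [{"tx": 0.9,"ty": 0,"tz": 0,"roll": 0},{"tx": 0.9,"ty": 0,"tz": 0,"roll": 0},{"tx": 0.9,"ty": 0,"tz": 0,"roll": 0},{"tx": 0.9,"ty": 0,"tz": 0,"roll": 0},{"tx": 0.9,"ty": 0,"tz": 0,"roll": 0},{"tx": 0.9,"ty": 0,"tz": 0,"roll": 0},{"tx": 0.9,"ty": 0,"tz": 0,"roll": 0},{"tx": 0.9,"ty": 0,"tz": 0,"roll": 0},{"tx": 1.0,"ty": 0,"tz": 0,"roll": 0},{"tx": 1.0,"ty": 0,"tz": 0,"roll": 0},{"tx": 0.9,"ty": 0,"tz": 0,"roll": 0},{"tx": 0.03,"ty": -0.45,"tz": 0,"roll": 0.148},{"tx": 0.04,"ty": -0.44,"tz": 0,"roll": 0.147},{"tx": 0.03,"ty": -0.45,"tz": 0,"roll": 0.148},{"tx": 0.03,"ty": -0.44,"tz": 0,"roll": 0.148},{"tx": 0.03,"ty": -0.45,"tz": 0,"roll": 0.147},{"tx": 0.03,"ty": -0.45,"tz": 0,"roll": 0.148},{"tx": 0,"ty": 0,"tz": 0,"roll": 0}]}}

```text
time_s: 7.62
tool_pos: [0.5694, -0.0174, 0.1415]
ee_rot: [-3.142, -0.0, 1.75]
ft_force: [0.5, -0.4, 0.2]
width: 0.0239
grasp_force: 0.0
```

```bash
cat > look.py <<'E'
from h import *
import sys
o=robot.get_obs(); print(o['time_s'],np.round(o['tool_pos'],4),tf(o['tool_pos']),o['ee_rot'][2]-TY)
for c in ('wrist','top'):
    ci=camera_info(c); capture(c)
    for n in('gold_lid_a','red_lid'):
        for r in nets.masks_of(c,n)[:5]:
            v,u=np.nonzero(r['region']); t=tf(px2plane(ci,u.mean(),v.mean(),.131))
            if abs(t[0])<140 and abs(t[1])<230: print(c,n,round(r['p'],2),t,len(u))
E
python3 look.py; python3 - <<'E'
from h import *
P=Plan(); P.go((0,162),np.pi/2,.142,12); P.out('through')
E
```

```text
7.625 [ 0.5694 -0.0174  0.1415] [ -0.1 -11.4] 1.5706721394680363
wrist gold_lid_a 0.76 [-1.6 22. ] 8627
top gold_lid_a 0.66 [ -53.1 -146.3] 310
top gold_lid_a 0.6 [-69.1 -65.2] 55
top red_lid 0.69 [  50.7 -136.8] 320
through 12
[{"tx": 1.19, "ty": -0.0, "tz": -0.0, "roll": -0.0}, {"tx": 1.2, "ty": -0.01, "tz": -0.01, "roll": -0.0}, {"tx": 1.19, "ty": -0.0, "tz": -0.0, "roll": -0.0}, {"tx": 1.19, "ty": -0.01, "tz": -0.0, "roll": -0.0}, {"tx": 1.2, "ty": -0.0, "tz": -0.01, "roll": -0.0}, {"tx": 1.19, "ty": -0.01, "tz": -0.0, "roll": -0.0}, {"tx": 1.19, "ty": 0.0, "tz": -0.0, "roll": -0.0}, {"tx": 1.2, "ty": -0.0, "tz": -0.01, "roll": -0.0}, {"tx": 1.19, "ty": -0.01, "tz": -0.0, "roll": -0.0}, {"tx": 1.2, "ty": -0.0, "tz": -0.01, "roll": -0.001}, {"tx": 1.19, "ty": -0.01, "tz": 0.0, "roll": 0.0}, {"tx": 1.19, "ty": 0.0, "tz": -0.0, "roll": 0.0}]
```

Call:
{"method": "drive_tool", "body": {"deltas": [{"tx": 1.2,"ty": 0,"tz": 0,"roll": 0},{"tx": 1.2,"ty": 0,"tz": 0,"roll": 0},{"tx": 1.2,"ty": 0,"tz": 0,"roll": 0},{"tx": 1.2,"ty": 0,"tz": 0,"roll": 0},{"tx": 1.2,"ty": 0,"tz": 0,"roll": 0},{"tx": 1.2,"ty": 0,"tz": 0,"roll": 0},{"tx": 1.2,"ty": 0,"tz": 0,"roll": 0},{"tx": 1.2,"ty": 0,"tz": 0,"roll": 0},{"tx": 1.2,"ty": 0,"tz": 0,"roll": 0},{"tx": 1.2,"ty": 0,"tz": 0,"roll": 0},{"tx": 1.2,"ty": 0,"tz": 0,"roll": 0},{"tx": 1.2,"ty": 0,"tz": 0,"roll": 0},{"tx": 0,"ty": 0,"tz": 0,"roll": 0},{"tx": -1.5,"ty": 0,"tz": 0,"roll": 0},{"tx": 0,"ty": 0,"tz": -3,"roll": 0},{"tx": 0,"ty": 0,"tz": -4,"roll": 0},{"tx": 0,"ty": 0,"tz": 0,"roll": 0}]}}

```text
time_s: 10.05
tool_pos: [0.5495, 0.1074, 0.2149]
ee_rot: [3.135, -0.001, 1.746]
ft_force: [0.4, -0.6, -0.4]
width: 0.0239
grasp_force: 0.0
```

```bash
cat > plan.py <<'E'
from h import *
import sys
L=np.array([float(sys.argv[1]),float(sys.argv[2])]); h=np.arctan2(20-L[1],-L[0]); P=Plan(); 
P.go(L,h,max(P.p[2],.21),50,back=D+12); P.go(L,h,.142,25,back=D+12); P.out('approach')
P.go((0,20),h,.142,10); P.out('push'); P.go((0,20),np.pi/2,.142,10); P.out('pivot')
E
python3 look.py; python3 - <<'E'
from h import *
ci=camera_info('wrist'); im,d=capture('wrist'); cv2.imwrite('pics/w3.png',im[:,:,::-1])
E
python3 plan.py -66.8 -48.6
```

```text
10.05 [0.5495 0.1074 0.2149] [  2.6 115. ] 1.566248066531346
wrist gold_lid_a 0.67 [  0.3 183.7] 2192
top gold_lid_a 0.9 [-66.5 -48.3] 325
top gold_lid_a 0.81 [ -53.3 -146.2] 315
top gold_lid_a 0.57 [ -6.2 -64. ] 13554
top red_lid 0.6 [  51.5 -137.2] 326
top red_lid 0.24 [ -6.3 -64. ] 13363
approach 8
[{"tx": -4.11, "ty": -1.98, "tz": -0.0, "roll": 0.154}, {"tx": -4.27, "ty": -1.32, "tz": -0.0, "roll": 0.154}, {"tx": -4.32, "ty": -0.65, "tz": -0.0, "roll": 0.154}, {"tx": -4.27, "ty": 0.02, "tz": -0.0, "roll": 0.154}, {"tx": -4.11, "ty": 0.67, "tz": -0.0, "roll": 0.154}, {"tx": 0.0, "ty": 0.0, "tz": 2.28, "roll": 0.0}, {"tx": 0.0, "ty": 0.0, "tz": 2.29, "roll": 0.0}, {"tx": 0.0, "ty": 0.0, "tz": 2.28, "roll": 0.0}]
push 11
[{"tx": 0.98, "ty": 0.0, "tz": 0.0, "roll": 0.0}, {"tx": 0.98, "ty": 0.0, "tz": 0.0, "roll": 0.0}, {"tx": 0.98, "ty": 0.0, "tz": 0.0, "roll": 0.0}, {"tx": 0.98, "ty": 0.0, "tz": 0.0, "roll": 0.0}, {"tx": 0.98, "ty": 0.0, "tz": 0.0, "roll": 0.0}, {"tx": 0.98, "ty": 0.0, "tz": 0.0, "roll": 0.0}, {"tx": 0.98, "ty": 0.0, "tz": 0.0, "roll": 0.0}, {"tx": 0.98, "ty": 0.0, "tz": 0.0, "roll": 0.0}, {"tx": 0.98, "ty": 0.0, "tz": 0.0, "roll": 0.0}, {"tx": 0.98, "ty": 0.0, "tz": 0.0, "roll": 0.0}, {"tx": 0.98, "ty": 0.0, "tz": 0.0, "roll": 0.0}]
pivot 5
[{"tx": 0.04, "ty": 0.47, "tz": 0.0, "roll": -0.154}, {"tx": 0.03, "ty": 0.46, "tz": 0.0, "roll": -0.155}, {"tx": 0.04, "ty": 0.47, "tz": 0.0, "roll": -0.154}, {"tx": 0.03, "ty": 0.46, "tz": 0.0, "roll": -0.155}, {"tx": 0.04, "ty": 0.47, "tz": 0.0, "roll": -0.154}]
```

View pics/w3.png

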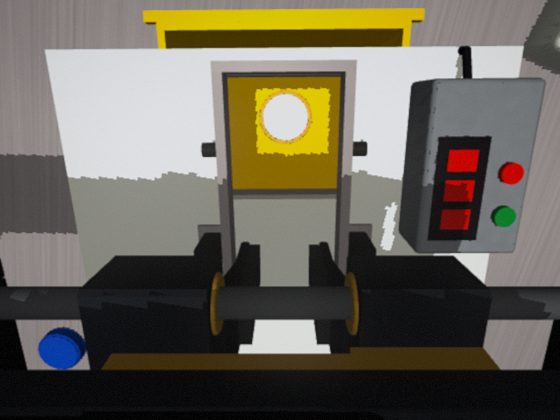

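The first lid lies in the crate at (285,118), flipped with its pale underside up, and the lane is empty. Next is lid B.

Call:
{"method": "drive_tool", "body": {"deltas": [{"tx": -4.11,"ty": -1.98,"tz": 0,"roll": 0.154},{"tx": -4.27,"ty": -1.32,"tz": 0,"roll": 0.154},{"tx": -4.32,"ty": -0.65,"tz": 0,"roll": 0.154},{"tx": -4.27,"ty": 0.02,"tz": 0,"roll": 0.154},{"tx": -4.11,"ty": 0.67,"tz": 0,"roll": 0.154},{"tx": 0,"ty": 0,"tz": 0,"roll": 0},{"tx": 0,"ty": 0,"tz": 2.5,"roll": 0},{"tx": 0,"ty": 0,"tz": 2.5,"roll": 0},{"tx": 0,"ty": 0,"tz": 2.2,"roll": 0},{"tx": 0,"ty": 0,"tz": 0,"roll": 0}]}}

```text
time_s: 11.65
tool_pos: [0.4874, -0.0996, 0.1386]
ee_rot: [-3.141, 0.001, 0.981]
ft_force: [0.3, -0.3, -0.4]
width: 0.0239
grasp_force: 0.0
```

```bash
python3 look.py; python3 - <<'E'
from h import *
P=Plan(); h=P.y-TY; print(h)
P.go((0,20),np.arctan2(68.6,66.8),.142,10); P.out('push'); P.go((0,20),np.pi/2,.142,10); P.out('pivot')
E
```

```text
11.65 [ 0.4874 -0.0996  0.1386] [-95.5 -77.6] 0.8013678060790971
wrist gold_lid_a 0.73 [ -33.4 -145.5] 204
wrist gold_lid_a 0.66 [-66. -48.] 9312
wrist gold_lid_a 0.3 [-45.2 -36.2] 133454
wrist red_lid 0.53 [  26.7 -119.4] 60
top gold_lid_a 0.67 [-57.1 -38.9] 111
top gold_lid_a 0.54 [-19.1 167.9] 182
top red_lid 0.24 [10.3 55.9] 16191
0.7998072507576898
push 11
[{"tx": 0.97, "ty": -0.0, "tz": -0.02, "roll": 0.0}, {"tx": 0.97, "ty": -0.0, "tz": -0.02, "roll": 0.0}, {"tx": 0.97, "ty": -0.0, "tz": -0.03, "roll": 0.0}, {"tx": 0.97, "ty": -0.0, "tz": -0.02, "roll": 0.0}, {"tx": 0.97, "ty": -0.0, "tz": -0.02, "roll": 0.001}, {"tx": 0.97, "ty": -0.0, "tz": -0.02, "roll": -0.0}, {"tx": 0.97, "ty": -0.0, "tz": -0.02, "roll": -0.0}, {"tx": 0.97, "ty": -0.0, "tz": -0.02, "roll": -0.0}, {"tx": 0.97, "ty": -0.0, "tz": -0.03, "roll": -0.0}, {"tx": 0.97, "ty": -0.01, "tz": -0.02, "roll": 0.0}, {"tx": 0.97, "ty": 0.0, "tz": -0.02, "roll": 0.0}]
pivot 5
[{"tx": 0.04, "ty": 0.47, "tz": -0.0, "roll": -0.154}, {"tx": 0.03, "ty": 0.46, "tz": -0.0, "roll": -0.155}, {"tx": 0.04, "ty": 0.47, "tz": -0.0, "roll": -0.154}, {"tx": 0.04, "ty": 0.47, "tz": -0.0, "roll": -0.155}, {"tx": 0.03, "ty": 0.46, "tz": -0.0, "roll": -0.154}]
```

Call:
{"method": "drive_tool", "body": {"deltas": [{"tx": 0.9,"ty": 0,"tz": -0.1,"roll": 0},{"tx": 0.97,"ty": 0,"tz": 0,"roll": 0},{"tx": 0.97,"ty": 0,"tz": 0,"roll": 0},{"tx": 0.97,"ty": 0,"tz": 0,"roll": 0},{"tx": 0.97,"ty": 0,"tz": 0,"roll": 0},{"tx": 0.97,"ty": 0,"tz": 0,"roll": 0},{"tx": 0.97,"ty": 0,"tz": 0,"roll": 0},{"tx": 0.97,"ty": 0,"tz": 0,"roll": 0},{"tx": 0.97,"ty": 0,"tz": 0,"roll": 0},{"tx": 0.97,"ty": 0,"tz": 0,"roll": 0},{"tx": 0.97,"ty": 0,"tz": 0,"roll": 0},{"tx": 0.04,"ty": 0.47,"tz": 0,"roll": -0.154},{"tx": 0.03,"ty": 0.46,"tz": 0,"roll": -0.155},{"tx": 0.04,"ty": 0.47,"tz": 0,"roll": -0.154},{"tx": 0.04,"ty": 0.47,"tz": 0,"roll": -0.155},{"tx": 0.03,"ty": 0.46,"tz": 0,"roll": -0.154},{"tx": 0,"ty": 0,"tz": 0,"roll": 0}]}}

```text
time_s: 14.08
tool_pos: [0.5693, -0.0172, 0.1405]
ee_rot: [3.142, -0.0, 1.749]
ft_force: [0.5, -0.2, 0.7]
width: 0.0242
grasp_force: 0.0
```

```bash
python3 look.py
```

```text
14.075 [ 0.5693 -0.0172  0.1405] [ -0.2 -11.1] 1.5693756934173924
top gold_lid_a 0.65 [ -53.  -145.4] 316
top gold_lid_a 0.44 [-20.2 167.8] 187
top red_lid 0.78 [  51.9 -136.3] 309
top red_lid 0.64 [-5.4 22.6] 13524
```

```bash
python3 - <<'E'
from h import *
ci=camera_info('wrist'); im,d=capture('wrist'); cv2.imwrite('pics/w4.png',im[:,:,::-1])
for r in nets.masks_of('wrist','gold_lid_a')[:3]:
    v,u=np.nonzero(r['region']); print(r['p'],len(u),tf(px2plane(ci,u.mean(),v.mean(),.131)))
E
```

```text
0.61 8964 [ 1.  22.6]
```

View pics/w4.png

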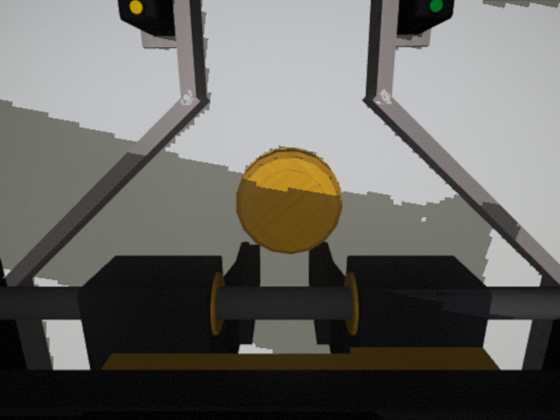

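Lid B is cradled at (289,200), centred on the gate mouth, which shows between (207,98) and (367,98). I'll push it through.

Call:
{"method": "drive_tool", "body": {"deltas": [{"tx": 1.2,"ty": 0,"tz": 0,"roll": 0},{"tx": 1.2,"ty": 0,"tz": 0,"roll": 0},{"tx": 1.2,"ty": 0,"tz": 0,"roll": 0},{"tx": 1.2,"ty": 0,"tz": 0,"roll": 0},{"tx": 1.2,"ty": 0,"tz": 0,"roll": 0},{"tx": 1.2,"ty": 0,"tz": 0,"roll": 0},{"tx": 1.2,"ty": 0,"tz": 0,"roll": 0},{"tx": 1.2,"ty": 0,"tz": 0,"roll": 0},{"tx": 1.2,"ty": 0,"tz": 0,"roll": 0},{"tx": 1.2,"ty": 0,"tz": 0,"roll": 0},{"tx": 1.2,"ty": 0,"tz": 0,"roll": 0},{"tx": 1.2,"ty": 0,"tz": 0,"roll": 0},{"tx": 0,"ty": 0,"tz": 0,"roll": 0},{"tx": -1.5,"ty": 0,"tz": 0,"roll": 0},{"tx": 0,"ty": 0,"tz": -3,"roll": 0},{"tx": 0,"ty": 0,"tz": -4,"roll": 0},{"tx": 0,"ty": 0,"tz": 0,"roll": 0}]}}

```text
time_s: 16.6
tool_pos: [0.5483, 0.1076, 0.2139]
ee_rot: [3.135, -0.001, 1.748]
ft_force: [0.2, -0.3, 0.2]
width: 0.024
grasp_force: 0.0
```

```bash
python3 look.py; python3 - <<'E'
from h import *
im,d=capture('wrist'); cv2.imwrite('pics/w5.png',im[:,:,::-1])
E
python3 plan.py -53.5 -146
```

```text
16.6 [0.5483 0.1076 0.2139] [  1.5 115.4] 1.5683235186684565
wrist gold_lid_a 0.77 [ -0.3 150.6] 1663
wrist gold_lid_a 0.63 [  0.3 183.8] 2188
top gold_lid_a 0.84 [ -53.5 -147.7] 319
top red_lid 0.68 [  51.5 -136.9] 314
approach 10
[{"tx": -4.36, "ty": -0.94, "tz": -0.01, "roll": 0.045}, {"tx": -4.4, "ty": -0.73, "tz": -0.0, "roll": 0.044}, {"tx": -4.41, "ty": -0.55, "tz": -0.01, "roll": 0.045}, {"tx": -4.42, "ty": -0.34, "tz": -0.01, "roll": 0.044}, {"tx": -4.43, "ty": -0.15, "tz": -0.01, "roll": 0.045}, {"tx": -4.42, "ty": 0.05, "tz": -0.0, "roll": 0.044}, {"tx": -4.41, "ty": 0.24, "tz": -0.01, "roll": 0.045}, {"tx": 0.0, "ty": 0.0, "tz": 2.27, "roll": -0.0}, {"tx": 0.0, "ty": 0.0, "tz": 2.26, "roll": -0.0}, {"tx": 0.0, "ty": 0.0, "tz": 2.27, "roll": -0.0}]
push 19
[{"tx": 0.98, "ty": -0.0, "tz": 0.0, "roll": -0.0}, {"tx": 0.98, "ty": -0.0, "tz": 0.0, "roll": -0.0}, {"tx": 0.98, "ty": -0.0, "tz": 0.0, "roll": -0.0}, {"tx": 0.98, "ty": -0.0, "tz": 0.0, "roll": -0.0}, {"tx": 0.99, "ty": -0.0, "tz": 0.0, "roll": -0.0}, {"tx": 0.98, "ty": -0.0, "tz": 0.0, "roll": -0.0}, {"tx": 0.98, "ty": -0.0, "tz": 0.0, "roll": -0.0}, {"tx": 0.98, "ty": -0.0, "tz": 0.0, "roll": -0.0}, {"tx": 0.98, "ty": -0.0, "tz": 0.0, "roll": -0.0}, {"tx": 0.98, "ty": -0.0, "tz": 0.0, "roll": -0.0}, {"tx": 0.98, "ty": -0.0, "tz": 0.0, "roll": -0.0}, {"tx": 0.98, "ty": -0.0, "tz": 0.0, "roll": -0.0}, {"tx": 0.99, "ty": -0.0, "tz": 0.0, "roll": -0.0}, {"tx": 0.98, "ty": -0.0, "tz": 0.0, "roll": -0.0}, {"tx": 0.98, "ty": -0.0, "tz": 0.0, "roll": -0.0}, {"tx": 0.98, "ty": -0.0, "tz": 0.0, "roll": -0.0}, {"tx": 0.98, "ty": -0.0, "tz": 0.0, "roll": -0.0}, {"tx": 0.98, "ty": -0.0, "tz": 0.0, "roll": -0.0}, {"tx": 0.98, "ty": -0.0, "tz": 0.0, "roll": -0.0}]
pivot 2
[{"tx": 0.04, "ty": 0.47, "tz": 0.0, "roll": -0.156}, {"tx": 0.04, "ty": 0.47, "tz": 0.0, "roll": -0.156}]
```

View pics/w5.png

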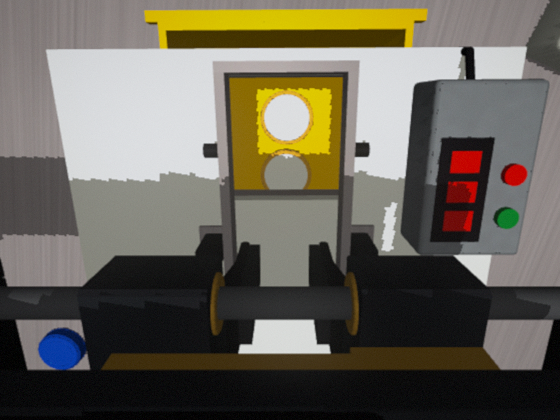

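The two lids are in the crate at (287,118) and (287,172). Next is lid C.

Call:
{"method": "drive_tool", "body": {"deltas": [{"tx": -4.36,"ty": -0.94,"tz": 0,"roll": 0.045},{"tx": -4.4,"ty": -0.73,"tz": 0,"roll": 0.044},{"tx": -4.41,"ty": -0.55,"tz": 0,"roll": 0.045},{"tx": -4.42,"ty": -0.34,"tz": 0,"roll": 0.044},{"tx": -4.43,"ty": -0.15,"tz": 0,"roll": 0.045},{"tx": -4.42,"ty": 0.05,"tz": 0,"roll": 0.044},{"tx": -4.41,"ty": 0.24,"tz": 0,"roll": 0.045},{"tx": 0,"ty": 0,"tz": 0,"roll": 0},{"tx": 0,"ty": 0,"tz": 2.5,"roll": 0},{"tx": 0,"ty": 0,"tz": 2.5,"roll": 0},{"tx": 0,"ty": 0,"tz": 2,"roll": 0},{"tx": 0,"ty": 0,"tz": 0,"roll": 0}]}}

```text
time_s: 18.45
tool_pos: [0.5357, -0.2002, 0.1393]
ee_rot: [-3.14, 0.0, 1.44]
ft_force: [-0.9, 0.4, 0.5]
width: 0.024
grasp_force: 0.0
```

```bash
python3 look.py; python3 - <<'E'
from h import *
P=Plan(); h=P.y-TY; print(h)
P.go((0,20),np.arctan2(166,53.5),.142,10); print(P.rows[0],len(P.rows)); P.rows=[]; P.go((0,20),np.pi/2,.142,10); P.out('pivot')
E
```

```text
18.45 [ 0.5357 -0.2002  0.1393] [ -66.  -185.2] 1.259916246130581
wrist gold_lid_a 0.88 [ -53.6 -146. ] 9317
wrist red_lid 0.96 [  46.6 -135.8] 10994
wrist red_lid 0.4 [ -53.7 -146. ] 9280
top gold_lid_a 0.66 [-19.5 167.5] 167
top gold_lid_a 0.62 [ -50.4 -144.6] 269
top red_lid 0.69 [  50.7 -136.2] 306
top red_lid 0.24 [ -51.8 -143.8] 286
1.2591969057380563
{'tx': np.float64(0.98), 'ty': np.float64(-0.0), 'tz': np.float64(-0.01), 'roll': np.float64(0.0)} 19
pivot 2
[{"tx": 0.04, "ty": 0.47, "tz": 0.0, "roll": -0.156}, {"tx": 0.03, "ty": 0.47, "tz": 0.0, "roll": -0.156}]
```

Call:
{"method": "drive_tool", "body": {"deltas": [{"tx": 1,"ty": 0,"tz": -0.1,"roll": 0},{"tx": 1,"ty": 0,"tz": 0,"roll": 0},{"tx": 1,"ty": 0,"tz": 0,"roll": 0},{"tx": 1,"ty": 0,"tz": 0,"roll": 0},{"tx": 1,"ty": 0,"tz": 0,"roll": 0},{"tx": 1,"ty": 0,"tz": 0,"roll": 0},{"tx": 1,"ty": 0,"tz": 0,"roll": 0},{"tx": 1,"ty": 0,"tz": 0,"roll": 0},{"tx": 1,"ty": 0,"tz": 0,"roll": 0},{"tx": 1,"ty": 0,"tz": 0,"roll": 0},{"tx": 1,"ty": 0,"tz": 0,"roll": 0},{"tx": 1,"ty": 0,"tz": 0,"roll": 0},{"tx": 1,"ty": 0,"tz": 0,"roll": 0},{"tx": 1,"ty": 0,"tz": 0,"roll": 0},{"tx": 1,"ty": 0,"tz": 0,"roll": 0},{"tx": 1,"ty": 0,"tz": 0,"roll": 0},{"tx": 1,"ty": 0,"tz": 0,"roll": 0},{"tx": 1,"ty": 0,"tz": 0,"roll": 0},{"tx": 0.6,"ty": 0,"tz": 0,"roll": 0}]}}

```text
time_s: 21.12
tool_pos: [0.5606, -0.0157, 0.1415]
ee_rot: [3.142, -0.0, 1.439]
ft_force: [0.1, -0.5, -1.0]
width: 0.0234
grasp_force: 0.1
```

Call:
{"method": "drive_tool", "body": {"deltas": [{"tx": 0.03,"ty": 0.31,"tz": 0,"roll": -0.104},{"tx": 0.03,"ty": 0.31,"tz": 0,"roll": -0.104},{"tx": 0.03,"ty": 0.31,"tz": 0,"roll": -0.104},{"tx": 0,"ty": 0,"tz": 0,"roll": 0}]}}

```text
time_s: 21.62
tool_pos: [0.5699, -0.0159, 0.1415]
ee_rot: [3.142, 0.0, 1.75]
ft_force: [0.2, -0.8, 0.3]
width: 0.0242
grasp_force: 0.0
```

```bash
python3 look.py
```

```text
21.625 [ 0.5699 -0.0159  0.1415] [  0.6 -10. ] 1.5697530543092044
wrist gold_lid_a 0.79 [ 0.3 23.2] 8588
wrist gold_lid_a 0.46 [-2.2 50. ] 149509
top gold_lid_a 0.4 [-20.9 135.2] 41
top red_lid 0.51 [  50.8 -136.7] 311
```

Call:
{"method": "drive_tool", "body": {"deltas": [{"tx": 1.2,"ty": 0,"tz": 0,"roll": 0},{"tx": 1.2,"ty": 0,"tz": 0,"roll": 0},{"tx": 1.2,"ty": 0,"tz": 0,"roll": 0},{"tx": 1.2,"ty": 0,"tz": 0,"roll": 0},{"tx": 1.2,"ty": 0,"tz": 0,"roll": 0},{"tx": 1.2,"ty": 0,"tz": 0,"roll": 0},{"tx": 1.2,"ty": 0,"tz": 0,"roll": 0},{"tx": 1.2,"ty": 0,"tz": 0,"roll": 0},{"tx": 1.2,"ty": 0,"tz": 0,"roll": 0},{"tx": 1.2,"ty": 0,"tz": 0,"roll": 0},{"tx": 1.2,"ty": 0,"tz": 0,"roll": 0},{"tx": 1.2,"ty": 0,"tz": 0,"roll": 0},{"tx": 0,"ty": 0,"tz": 0,"roll": 0},{"tx": -1.5,"ty": 0,"tz": 0,"roll": 0},{"tx": 0,"ty": 0,"tz": -3,"roll": 0},{"tx": 0,"ty": 0,"tz": -4,"roll": 0},{"tx": 0,"ty": 0,"tz": 0,"roll": 0},{"tx": 0,"ty": 0,"tz": 0,"roll": 0}]}}

```text
time_s: 24.18
tool_pos: [0.5466, 0.1095, 0.2112]
ee_rot: [-3.141, 0.0, 1.749]
ft_force: [-0.4, -0.0, -0.4]
width: 0.0237
grasp_force: 0.0
```

```bash
python3 look.py; python3 - <<'E'
from h import *
im,d=capture('wrist'); cv2.imwrite('pics/w6.png',im[:,:,::-1])
E
```

```text
24.175 [0.5466 0.1095 0.2112] [  0.2 117.5] 1.5691994070448105
wrist gold_lid_a 0.82 [ -0.5 151.8] 1742
wrist gold_lid_a 0.7 [ -0. 190.] 2468
wrist gold_lid_a 0.61 [  0.6 173. ] 225
top red_lid 0.86 [  50.  -137.1] 327
```

View pics/w6.png

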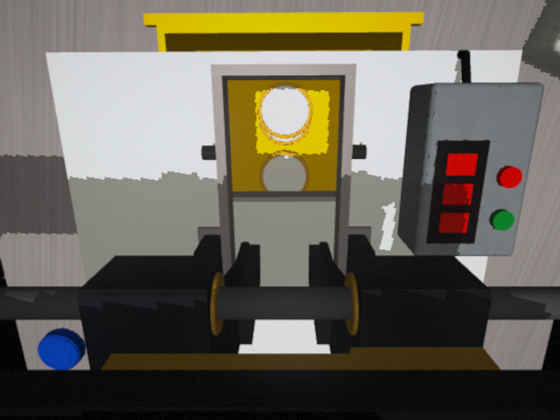

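All three lids are in the crate: one at (285,172) and two on top of each other at (286,112), well below the 85 mm limit. The red lid is still in the pen and the arm is clear, so I'm handing the job in.

```bash
python3 -c "
from workcell import job; print(job.close_job())"
```

```text
the job is handed in; nothing more can be done
None
```

I pushed all three gold lids, one at a time, through the gate into the yellow crate (one landed on another). The red lid is still in the pen, nothing around the table was touched, and I handed the job in at about 24 s; no verdict came back.

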